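# Sweep the stone blanks into the pen

## Robot

A 7-joint arm with a two-finger parallel gripper is mounted at the origin on the work surface. World frame = base frame: x ahead of the robot, y to its left, z up, the work surface at z = 0. Lengths are in m, angles in rad, forces in N, time in s.
With the tool pointing down it reaches from about 0.425 to 0.875 m from the base axis. Payload 4.7 kg.
Tool frame: the origin (TCP) lies on the centre line of the jaws, within the pads' length; the fingertips stand 14 mm ahead of it and the grasp point (between the pads) lies 5 mm behind it; z points along the fingers, y is the line along which they close (so a half turn about z gives the same grasp; the last joint's range is limited). The gripper opens to 85 mm and grips with 20 to 120 N. Pads are 22 mm wide; open, the fingers measure 114 mm over their backs; the gripper's body (76 mm by 85 mm) begins 54 mm behind the grasp point. The pads swing forward as they close: fully open they stand 13 mm farther back than shut.
Start: joints at [-1.269, 0.321, -0.07, 1.45, 0.023, 1.371, -0.057], TCP at [0.185, 0.623, 0.245] pointing down, gripper open.
Joint ranges: [-2.86, 2.86], [-0.3, 2.09], [-1.38, 1.24], [0.06, 2.45], [-1.56, 4.7], [0.09, 2.05], [-2.69, 2.69]. Speed limits (rad/s): [2.57, 2.57, 3.14, 3.14, 3.14, 3.14, 3.14].

## Interface

Orientations are given as a 3x3 rotation matrix whose columns are the frame's x, y, z axes.
In Python, from cell import bot gives the robot as it stands.
- The arm moves only by the shell command python3 -m jog 'ROWS' [FORCE]. ROWS is JSON, a list that holds one entry, the list of rows, each a list of 5 numbers: the finger opening in mm, from 0 to 85.4, then the shift along the tool's x, y, z each as a share of 100 mm, from -1 to 1, then the turn about the tool's z as a share of 90 degrees, from -1 to 1. A call has 1 to 5 rows; each row is the pose to reach, as a shift and turn from the pose commanded when the call began, along the tool's axes at that moment; what a row does not reach only later rows make up. A row lasts 1/8 s, in which the tool goes at most 62.5 mm and 10.7 degrees, less where a joint would pass 70% of its speed; a pose out of reach is approached as far as the arm can. A call with a number of a shift or a turn outside -1 to 1 is refused whole. A call with a gripper value outside its range is refused whole. The fingers move at their own pace and stop on an object; FORCE is the grip in N (left out, the last holds). Time passes only in rows, so rows that repeat a pose let the fingers close. It gives the time, the measured TCP pose, the force, the opening and the grip force at its end, in the units of the state.
- bot.get_state(): the state, without advancing time (a new reading comes with each control period).
- bot.camera(name): name is "side" or "top" or "wrist"; returns the picture (400x640x3 uint8, red, green, blue); there is no depth.
- bot.camera_model(name): a dict with "K" (3x3 intrinsics, pixels), "extrinsics" (4x4, takes a point from camera to world coordinates); the wrist camera has in their place "tool_from_camera" (4x4, takes a point from camera to tool coordinates, whose origin is the TCP and whose axes are the flange's). Camera axes: x right, y down, z forward; pixel columns grow to the right and rows downward; lengths in m; the calibration is good to about 2 mm. A picture is of the moment at which its call begins: read the wrist's pose just before it. camera_model takes no time and is no camera call.
- bot.close_job(): hands the job in; it is judged then, once.
The state is a dict: "clock": time; "joint_pos": joint angles; "qd": joint speeds; "effort": joint torques, N m; "ee_pos": TCP position; "ee_rot": TCP orientation; "wrist_force": force on the tool from outside, world axes, zero at the start; "moment": the same for the moment, N m; "gripper_width": finger opening in m; "grasp_force": force on a finger pad.
Only numpy, scipy, OpenCV 4.12 (cv2) and the standard library are available. Lean on these libraries where they do the work, as an engineer would, in place of code of your own. Each camera call takes 0.05 s, during which the arm holds its last target. There are 200 camera calls.

## Task

Four small stone blanks (two round, two square) lie loose on the bench in front of a three-sided aluminium pen. Sweep all four along the bench with the fingertips, through the open side and completely into the pen; do not pick any of them up. Leave the glue bottle, the brass hub, the grinding wheel and the screwdriver as they stand or lie.

Things in the scene. Friction and masses are not known exactly. Their poses are not given: they have to be found in the camera images.
- pen: Aluminium fence fixed to the bench, three walls 30 mm high, 6 mm thick, one side open, no floor or step (grey liner flush with bench). Inside 170 mm wide, 110 mm deep; 3 mm high screw tabs outside the side walls. Origin: on the bench, middle of the open side. +y points straight out of the opening towards the stones, x along the opening; back wall at y = -110 mm, side walls at x = +-85 mm.
- stone_a: Round stone blank with a flat underside and a low domed top, dark grey agate, 28 mm across, 12 mm high (straight sides to 7 mm), 16 to 30 g, loose on the bench. Origin: centre of its underside, z up.
- stone_b: Square stone blank, dark grey agate, 26 x 26 mm, 12 mm high, 16 to 30 g, loose on the bench. Origin: centre of its underside, x and y along its sides, z up.
- stone_c: Round stone blank with a flat underside and a low domed top, dark grey agate, 28 mm across, 12 mm high (straight sides to 7 mm), 16 to 30 g, loose on the bench. Origin: centre of its underside, z up.
- stone_d: Square stone blank, dark grey agate, 26 x 26 mm, 12 mm high, 16 to 30 g, loose on the bench. Origin: centre of its underside, x and y along its sides, z up.
- bottle: Bystander: small white glue bottle standing upright, 26 mm across, 40 mm high, between the two near stones. Origin: centre of its underside, z up.
- hub: Bystander: stepped brass hub standing upright, 26 mm across the foot, 34 mm high, between the two far stones. Origin: centre of its underside, z up.
- wheel: Bystander: grey grinding wheel lying flat, 64 mm across with a 20 mm hole, 20 mm thick, on the bench beyond the stones. Origin: centre of its underside, z up.
- driver: Bystander: screwdriver 170 mm long lying on the bench behind the pen's back wall, 26 mm thick at the handle. Origin: under the middle of its length, x along it towards the tip.
Not all that is in view belongs to the job. Of the things like the pen, leave any that is orange, purple or red; of the rest the larger one is meant.

How it is judged:
At the end, for the whole second after the job is handed in: All four stones lie still inside the pen, each centre at least 12 mm past the line of the opening and between the walls, none higher than 20 mm; bottle, hub, wheel and screwdriver within 12 mm of where they began, the first three upright as they were (within 0.25 rad) (y of stone_a in the frame of pen between -0.11 and -0.012 m and x of stone_a in the frame of pen between -0.085 and 0.085 m and height (world z) of each of stone_a, stone_b, stone_c, stone_d below 0.02 m and linear speed of each of stone_a, stone_b, stone_c, stone_d below 0.02 m/s and y of stone_b in the frame of pen between -0.11 and -0.012 m and x of stone_b in the frame of pen between -0.085 and 0.085 m and y of stone_c in the frame of pen between -0.11 and -0.012 m and x of stone_c in the frame of pen between -0.085 and 0.085 m and y of stone_d in the frame of pen between -0.11 and -0.012 m and x of stone_d in the frame of pen between -0.085 and 0.085 m and distance of each of bottle, hub, wheel, driver from where it was at the start of the episode below 0.012 m and angle between each of bottle, hub, wheel's own z axis and vertical below 0.25 rad); the robot touches nothing.
It fails at once if a stone is lifted (its underside centre more than 20 mm above the bench) (height (world z) of any of stone_a, stone_b, stone_c, stone_d above 0.02 m).
It fails at once if a bystander is moved more than 12 mm or tipped (distance of any of bottle, hub, wheel, driver from where it was at the start of the episode above 0.012 m or angle between any of bottle, hub, wheel's own z axis and vertical above 0.25 rad).
It also fails if it takes over 67 s, if anything falls off the work surface, if the arm or the gripper's body presses on something with over 40 N, if the wrist force passes 120 N, or if a joint passes its speed limit or range.

## Working session

There is one attempt and no reset: what is moved stays moved. The work goes in short steps, Python scripts to look and compute and a shell command to move; the robot and the scene stay as the last step left them, time stands still between calls to the robot, and variables do not carry over. Pictures are saved under pics/ and viewed, at most 10 in all, crops included, and the job is handed in when it is done.

```bash
mkdir -p pics
python3 - <<'E'
from cell import bot
import cv2
s=bot.get_state();print(s['clock'],s['ee_pos'],s['ee_rot'])
for n in('top','side'):
    cv2.imwrite(f'pics/{n}0.png',bot.camera(n)[:,:,::-1]);print(bot.camera_model(n))
print(bot.camera_model('wrist'))
E
```

```text
0.0 [0.18439543 0.62277344 0.24419211] [[-9.58878064e-01  2.83817983e-01 -4.59451830e-04]
 [ 2.83818340e-01  9.58876233e-01 -1.87598067e-03]
 [-9.18796093e-05 -1.92923757e-03 -9.99998135e-01]]
{'K': array([[392.77460378,   0.        , 320.61195682],
       [  0.        , 392.77460378, 197.69021909],
       [  0.        ,   0.        ,   1.        ]]), 'extrinsics': array([[-0.00567725, -0.99641141,  0.0844516 ,  0.48857772],
       [-0.99989206,  0.00680092,  0.01302381, -0.04067375],
       [-0.01355142, -0.08436854, -0.99634247,  1.06327564],
       [ 0.        ,  0.        ,  0.        ,  1.        ]])}
{'K': array([[405.09272219,   0.        , 319.61978556],
       [  0.        , 405.09272219, 197.68596776],
       [  0.        ,   0.        ,   1.        ]]), 'extrinsics': array([[-0.94910605, -0.16882835,  0.26588474,  0.35775862],
       [-0.31493035,  0.51962913, -0.79423198,  0.6522726 ],
       [-0.00407258, -0.83754555, -0.54635232,  0.51254059],
       [ 0.        ,  0.        ,  0.        ,  1.        ]])}
{'K': array([[285.87098323,   0.        , 313.68553481],
       [  0.        , 285.87098323, 196.76164498],
       [  0.        ,   0.        ,   1.        ]]), 'tool_from_camera': array([[ 5.54087927e-04, -9.61106486e-01, -2.76177509e-01,
         7.02200830e-02],
       [ 9.99999807e-01,  6.10570461e-04, -1.18530326e-04,
        -1.20707235e-04],
       [ 2.82546094e-04, -2.76177389e-01,  9.61106638e-01,
        -1.28892850e-01],
       [ 0.00000000e+00,  0.00000000e+00,  0.00000000e+00,
         1.00000000e+00]])}
```

View pics/top0.png

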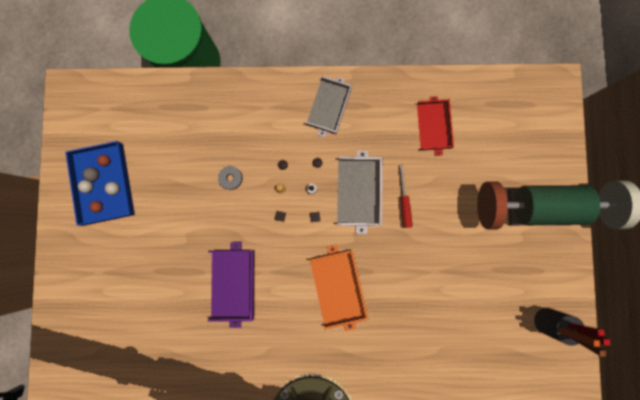

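View pics/side0.png

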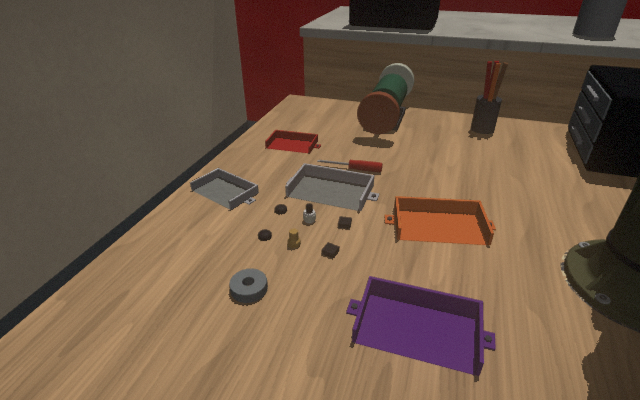

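The top view shows the large grey pen at about (360,190) with its opening to the left. The rounds are at (283,165) and (317,162), the squares at (280,216) and (315,217), the bottle at (311,188) and the hub at (280,188). The side view agrees.

```bash
cat > h.py <<'E'
from cell import bot
import numpy as np, cv2
def ray(n,uv,z):
    m=bot.camera_model(n);T=m['extrinsics']
    d=T[:3,:3]@np.linalg.inv(m['K'])@[uv[0],uv[1],1]
    return (T[:3,3]+d*(z-T[2,3])/d[2])[:2]
def dark(img,box,th=62):
    x0,y0,x1,y1=box
    m=(img[y0:y1,x0:x1].max(2)<th).astype(np.uint8)
    n,l,s,c=cv2.connectedComponentsWithStats(m)
    return [(c[i]+[x0,y0],s[i,4]) for i in range(1,n) if s[i,4]>20]
E
python3 - <<'E'
from h import *
im=cv2.imread('pics/top0.png')
for c,a in dark(im,(265,145,335,235)): print(c.round(1),a,ray('top',c,.008).round(4))
for n,uv,z in [('wheel',(231,178),.02),('bottle',(311,188),.03),('hub',(280,188),.02),('pen tl',(339,157),.03),('pen bl',(339,225),.03),('tr',(381,157),.03),('br',(381,225),.03)]: print(n,ray('top',uv,z).round(4))
cv2.imwrite('pics/c.png',cv2.resize(im[140:240,215:415],None,fx=4,fy=4,interpolation=cv2.INTER_CUBIC))
E
```

```text
[315.8 162.4] 23 [ 0.6743 -0.0144]
[281.3 164.4] 22 [0.6697 0.0795]
wheel [0.6317 0.2133]
bottle [ 0.6021 -0.0019]
hub [0.6038 0.0815]
pen tl [ 0.6845 -0.0767]
pen bl [ 0.5039 -0.075 ]
tr [ 0.6836 -0.1883]
br [ 0.5033 -0.185 ]
```

View pics/c.png

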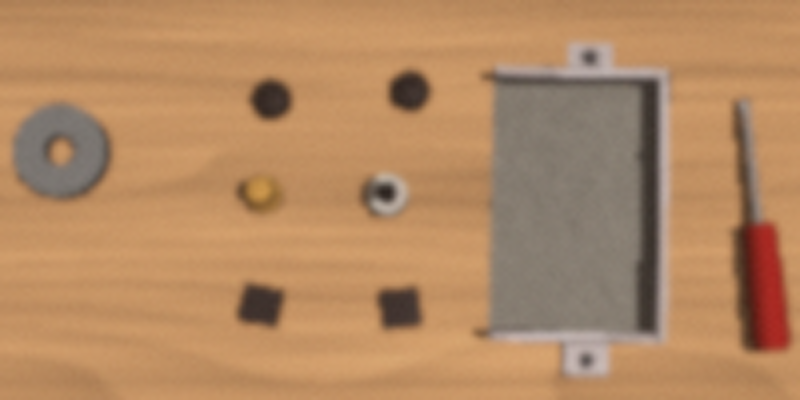

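The crop confirms the layout. Near round is at crop (408,91), far round (270,99), near square (400,307), far square (261,304), hub (262,194) and bottle (386,194). I'll travel above the stones while measuring.

```bash
python3 - <<'E'
from h import *
f=lambda x,y:(x/4+215-.4,y/4+140-.4)
for n,x,y,z in [('nr',408,91,.01),('fr',270,99,.01),('ns',400,307,.012),('fs',261,304,.012),('hub',262,191,.034),('bot',386,194,.035),('wallin T',495,80,.03),('wallin T r',640,80,.03),('wallin B',495,332,.03),('floor open',496,200,0),('back',661,200,.03)]: print(n,ray('top',f(x,y),z).round(4))
E
for i in 1 2 ; do :; done
python3 -m jog '[[[12,-0.46,-0.3,0,0],[12,-0.93,-0.61,0,0]]]'
python3 -m jog '[[[12,-0.46,-0.3,0,0],[12,-0.93,-0.61,0,0]]]'
python3 -m jog '[[[12,-0.46,-0.3,0,0],[12,-0.93,-0.61,0,0]]]'
python3 -m jog '[[[12,-0.46,-0.3,0,0],[12,-0.93,-0.61,0,0]]]'
python3 -m jog '[[[12,-0.46,-0.3,0,0],[12,-0.93,-0.61,0,0]]]'
python3 -m jog '[[[12,-0.46,-0.3,0,0],[12,-0.93,-0.61,0,0]]]'
python3 -m jog '[[[12,0,0,0,0.12],[12,0,0,0,0.24],[12,0,0,0,0.36],[12,0,0,0,0.48],[12,0,0,0,0.5]]]'
python3 -m jog '[[[12,0,0,0,0.12],[12,0,0,0,0.24],[12,0,0,0,0.36],[12,0,0,0,0.48],[12,0,0,0,0.5]]]'
```

```text
nr [ 0.6741 -0.0166]
fr [0.6694 0.0771]
ns [ 0.5277 -0.0106]
fs [0.5303 0.0826]
hub [0.6039 0.0796]
bot [ 0.6013 -0.0023]
wallin T [ 0.6775 -0.0749]
wallin T r [ 0.6768 -0.1712]
wallin B [ 0.5102 -0.0734]
floor open [ 0.6005 -0.0758]
back [ 0.5965 -0.1837]
clock: 0.35
ee_pos: [0.2566, 0.5374, 0.2445]
ee_rot: [[-0.959, 0.282, -0.0], [0.282, 0.959, -0.001], [-0.0, -0.001, -1.0]]
wrist_force: [1.3, -0.7, 0.4]
gripper_width: 0.0518
grasp_force: 0.0
clock: 0.6
ee_pos: [0.3291, 0.4518, 0.2449]
ee_rot: [[-0.959, 0.284, -0.0], [0.284, 0.959, -0.0], [0.0, -0.0, -1.0]]
wrist_force: [1.6, 0.4, -0.2]
gripper_width: 0.0128
grasp_force: 0.0
clock: 0.85
ee_pos: [0.4009, 0.367, 0.2451]
ee_rot: [[-0.959, 0.284, -0.0], [0.284, 0.959, -0.0], [0.0, -0.0, -1.0]]
wrist_force: [0.7, 0.3, 1.0]
gripper_width: 0.0116
grasp_force: 0.0
clock: 1.1
ee_pos: [0.4727, 0.2822, 0.2451]
ee_rot: [[-0.959, 0.284, -0.0], [0.284, 0.959, 0.0], [0.0, -0.0, -1.0]]
wrist_force: [-0.3, 0.6, -0.1]
gripper_width: 0.0121
grasp_force: 0.0
clock: 1.35
ee_pos: [0.5445, 0.1975, 0.245]
ee_rot: [[-0.959, 0.283, -0.0], [0.283, 0.959, 0.0], [0.0, 0.0, -1.0]]
wrist_force: [0.1, 0.9, 0.5]
gripper_width: 0.012
grasp_force: 0.0
clock: 1.6
ee_pos: [0.6164, 0.1128, 0.245]
ee_rot: [[-0.959, 0.283, -0.0], [0.283, 0.959, 0.0], [0.001, 0.0, -1.0]]
wrist_force: [0.4, 0.0, 0.3]
gripper_width: 0.0119
grasp_force: 0.0
clock: 2.22
ee_pos: [0.6154, 0.114, 0.2448]
ee_rot: [[-0.478, 0.879, -0.001], [0.879, 0.478, -0.0], [0.0, -0.001, -1.0]]
wrist_force: [0.1, 0.3, -0.5]
gripper_width: 0.0119
grasp_force: 0.0
clock: 2.85
ee_pos: [0.6155, 0.114, 0.2451]
ee_rot: [[0.282, 0.96, -0.0], [0.96, -0.282, -0.0], [-0.0, -0.0, -1.0]]
wrist_force: [0.6, 0.0, 0.7]
gripper_width: 0.0122
grasp_force: 0.0
```

```bash
cat >> h.py <<'E'
def wray(uv,z,s=None):
    s=s or bot.get_state();m=bot.camera_model('wrist');T=np.array(m['tool_from_camera'])
    R=np.array(s['ee_rot']);d=R@T[:3,:3]@np.linalg.inv(m['K'])@[uv[0],uv[1],1];o=np.array(s['ee_pos'])+R@T[:3,3]
    return (o+d*(z-o[2])/d[2])[:2]
E
python3 - <<'E'
from h import *
im=bot.camera('wrist')[:,:,::-1];cv2.imwrite('pics/w1.png',im)
E
```

```text
(no output)
```

View pics/w1.png

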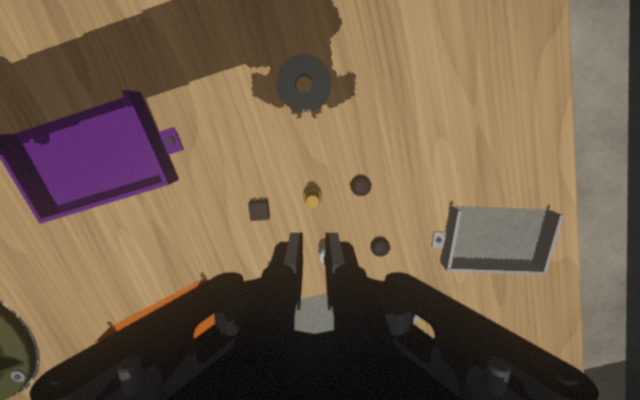

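The wrist view shows the far round at (361,185), near round (380,245), far square (259,209), hub (312,196) and wheel (303,83).

Run:
```python
from h import *
for n,u,z in [('nr',(380,245.5),.008),('fr',(361,185),.008),('fs',(259,209),.008),('hub top',(313,200),.034),('wheel',(303,84),.018)]: print(n,wray(u,z).round(4))
```

```text
nr [ 0.6745 -0.0142]
fr [0.6697 0.0781]
fs [0.5297 0.0844]
hub top [0.6055 0.0836]
wheel [0.6327 0.2175]
```

```bash
python3 -m jog '[[[12,-0.34,0.46,0,0],[12,-0.68,0.92,0,0],[12,-0.68,0.92,0,0]]]' | head -2
python3 -m jog '[[[12,0,0,0.5,0],[12,0,0,1,0]]]' |head -2
python3 -m jog '[[[12,0,0,0.4,0],[12,0,0,0.8,0],[12,0,0,1,0],[12,0,0,1,0]]]'
python3 -m jog '[[[12,0,0,0.15,0],[12,0,0,0.26,0],[12,0,0,0.26,0]]]'
```

```text
clock: 3.28
ee_pos: [0.6857, 0.0156, 0.2447]
clock: 3.52
ee_pos: [0.6848, 0.0238, 0.1447]
clock: 4.03
ee_pos: [0.6836, 0.0233, 0.0441]
ee_rot: [[0.282, 0.959, -0.003], [0.959, -0.282, 0.0], [-0.001, -0.003, -1.0]]
wrist_force: [0.4, 0.4, 1.3]
gripper_width: 0.0121
grasp_force: 0.0
clock: 4.4
ee_pos: [0.684, 0.0227, 0.0185]
ee_rot: [[0.284, 0.959, -0.001], [0.959, -0.284, 0.0], [-0.0, -0.001, -1.0]]
wrist_force: [0.4, 0.4, -0.3]
gripper_width: 0.0121
grasp_force: 0.0
```

```bash
python3 -m jog '[[[12,-0.12,0,0,0],[12,-0.24,-0.01,0,0],[12,-0.36,-0.04,0,0],[12,-0.48,-0.08,0,0],[12,-0.6,-0.12,0,0]]]'
python3 - <<'E'
from h import *
im=bot.camera('wrist')[:,:,::-1];im2=bot.camera('side')[100:300,200:440,::-1]
cv2.imwrite('pics/w2.png',cv2.resize(np.hstack([im[150:350,200:440],im2]),None,fx=1.6,fy=1.6))
E
```

```text
clock: 5.03
ee_pos: [0.6559, -0.0321, 0.0197]
ee_rot: [[0.284, 0.959, 0.001], [0.959, -0.284, 0.0], [0.001, 0.001, -1.0]]
wrist_force: [0.8, 0.9, 1.0]
gripper_width: 0.0119
grasp_force: 0.8
```

View pics/w2.png

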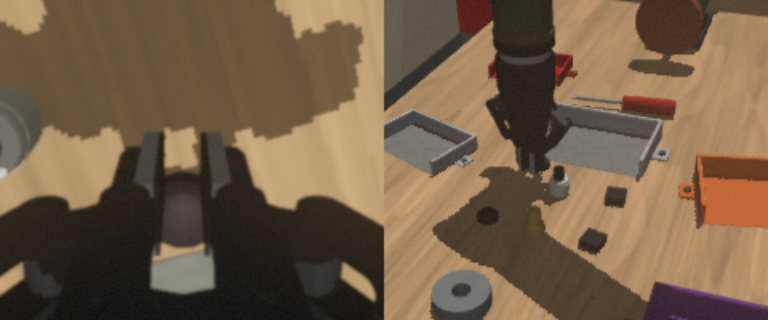

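The near round sits centred in front of the fingertips, and the bottle is clear of the fingers. I'll continue the push.

```bash
python3 -m jog '[[[12,-0.12,-0.01,0,0],[12,-0.24,-0.02,0,0],[12,-0.36,-0.02,0,0],[12,-0.48,-0.02,0,0],[12,-0.6,-0.02,0,0]]]'
python3 -m jog '[[[12,-0.12,0,0,0],[12,-0.24,0,0,0],[12,-0.34,0,0,0],[12,-0.38,0,0,0],[12,-0.38,0,0,0]]]'
python3 -m jog '[[[12,0.1,0,0,0],[12,0.1,0,-0.4,0],[12,0.1,0,-0.8,0],[12,0.1,0,-0.8,0]]]'
python3 - <<'E'
from h import *
im=bot.camera('top')[:,:,::-1]
cv2.imwrite('pics/t2.png',cv2.resize(im[140:240,215:415],None,fx=4,fy=4,interpolation=cv2.INTER_CUBIC))
E
```

```text
clock: 5.75
ee_pos: [0.6369, -0.0894, 0.0193]
ee_rot: [[0.284, 0.959, -0.0], [0.959, -0.284, -0.0], [-0.0, -0.0, -1.0]]
wrist_force: [0.2, 1.0, 0.3]
gripper_width: 0.0119
grasp_force: 0.3
clock: 6.38
ee_pos: [0.6262, -0.1252, 0.0193]
ee_rot: [[0.284, 0.959, -0.0], [0.959, -0.284, -0.0], [-0.0, -0.0, -1.0]]
wrist_force: [0.1, 0.9, 0.3]
gripper_width: 0.0117
grasp_force: 0.0
clock: 6.88
ee_pos: [0.6322, -0.1144, 0.1031]
ee_rot: [[0.282, 0.959, 0.007], [0.959, -0.282, 0.0], [0.002, 0.007, -1.0]]
wrist_force: [0.1, -0.2, -0.0]
gripper_width: 0.012
grasp_force: 0.0
```

View pics/t2.png

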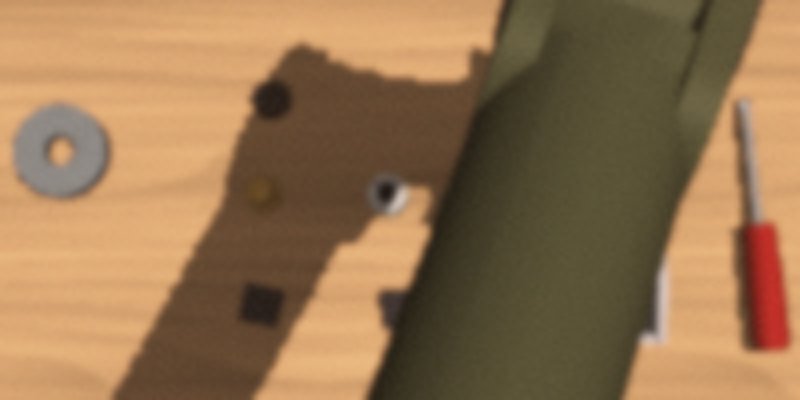

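Hub, bottle, far round and far square haven't moved. The arm hides the pen. Next is the near square.

```bash
python3 -m jog '[[[12,0.27,-0.37,0,0],[12,0.53,-0.73,0,0]]]' | head -2
python3 -m jog '[[[12,0.27,-0.37,0,0],[12,0.54,-0.73,0,0],[12,0.54,-0.73,0,-0.12],[12,0.54,-0.73,0,-0.24],[12,0.54,-0.73,0,-0.27]]]'|head -3
python3 -m jog '[[[12,0,0,0.4,0],[12,0,0,0.75,0],[12,0,0,0.84,0],[12,0,0,0.84,0]]]'
```

```text
clock: 7.18
ee_pos: [0.5726, -0.0422, 0.0976]
clock: 7.8
ee_pos: [0.5185, 0.0298, 0.0981]
ee_rot: [[-0.14, 0.99, -0.002], [0.99, 0.14, -0.0], [0.0, -0.002, -1.0]]
clock: 8.3
ee_pos: [0.5189, 0.0291, 0.0151]
ee_rot: [[-0.136, 0.991, -0.002], [0.991, 0.136, -0.0], [0.0, -0.002, -1.0]]
wrist_force: [0.7, 0.8, 0.1]
gripper_width: 0.0122
grasp_force: 0.0
```

```bash
python3 -m jog '[[[12,0,0.04,-0.04,0],[12,-0.1,0.04,-0.04,0],[12,-0.22,0.05,-0.04,0],[12,-0.34,0.07,-0.04,0],[12,-0.46,0.09,-0.04,0]]]'
python3 -m jog '[[[12,-0.12,0.02,0,0],[12,-0.24,0.03,0,0],[12,-0.36,0.04,0,0],[12,-0.48,0.04,0,0],[12,-0.6,0.04,0,0]]]'
python3 -m jog '[[[12,-0.12,0,0,0],[12,-0.24,0,0,0],[12,-0.36,0,0,0],[12,-0.46,0,0,0],[12,-0.46,0,0,0]]]'
python3 -m jog '[[[12,0.1,0,0,0],[12,0.1,0,-0.4,0],[12,0.1,0,-0.8,0],[12,0.1,0,-0.8,0]]]' | head -2
python3 - <<'E'
from h import *
a=bot.camera('side')[100:300,200:440,::-1];b=bot.camera('wrist')[100:300,200:440,::-1]
cv2.imwrite('pics/s3.png',cv2.resize(np.hstack([a,b]),None,fx=1.6,fy=1.6))
E
```

```text
clock: 8.93
ee_pos: [0.5349, -0.0168, 0.0193]
ee_rot: [[-0.135, 0.991, 0.0], [0.991, 0.135, -0.0], [-0.0, 0.0, -1.0]]
wrist_force: [0.6, 0.8, 0.7]
gripper_width: 0.0123
grasp_force: 0.2
clock: 9.55
ee_pos: [0.5469, -0.0753, 0.0193]
ee_rot: [[-0.136, 0.991, -0.0], [0.991, 0.136, 0.0], [0.0, 0.0, -1.0]]
wrist_force: [0.1, 0.6, 0.2]
gripper_width: 0.0123
grasp_force: 0.1
clock: 10.18
ee_pos: [0.5531, -0.1213, 0.0194]
ee_rot: [[-0.134, 0.991, 0.0], [0.991, 0.134, -0.0], [-0.0, 0.0, -1.0]]
wrist_force: [0.6, 0.3, -0.1]
gripper_width: 0.012
grasp_force: 0.0
clock: 10.68
ee_pos: [0.5542, -0.109, 0.1026]
```

View pics/s3.png

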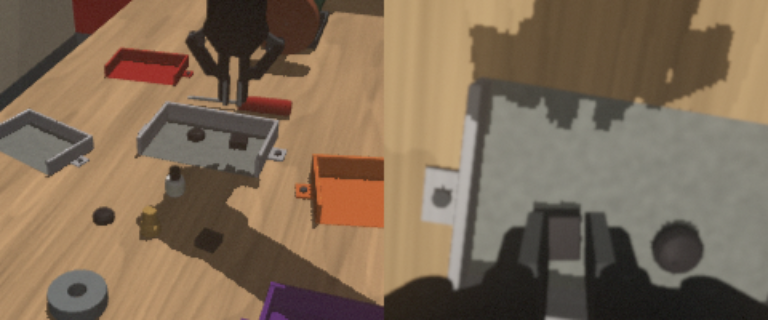

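Both near stones are inside the pen (side crop: round (196,134), square (238,143)). The bottle and hub are standing. Next is the far square.

```bash
python3 -m jog '[[[12,0.4,0,0,0],[12,0.8,0,0,0]]]' | head -2
python3 -m jog '[[[12,0.4,0,0,0],[12,0.8,0,0,0]]]' | head -2
python3 -m jog '[[[12,0.4,0,0,0],[12,0.78,0,0,0],[12,0.78,0,0,0]]]' | head -2
python3 -m jog '[[[12,0,0,0.4,0],[12,0,0,0.72,0],[12,0,0,0.8,0],[12,0,0,0.8,0]]]'
python3 - <<'E'
from h import *
s=bot.get_state();print(s['ee_pos'])
im=bot.camera('wrist')[:,:,::-1]
E
```

```text
clock: 11.02
ee_pos: [0.5394, -0.0297, 0.0977]
clock: 11.28
ee_pos: [0.5283, 0.0501, 0.0978]
clock: 11.65
ee_pos: [0.5172, 0.1299, 0.0976]
clock: 12.15
ee_pos: [0.5191, 0.1249, 0.0189]
ee_rot: [[-0.135, 0.991, -0.001], [0.991, 0.135, -0.001], [-0.001, -0.001, -1.0]]
wrist_force: [1.1, 0.5, 0.8]
gripper_width: 0.0118
grasp_force: 0.0
[0.51907127 0.12492037 0.01892632]
```

```bash
python3 -m jog '[[[12,0,0.04,0,0],[12,-0.1,0.05,0,0],[12,-0.22,0.05,0,0],[12,-0.34,0.05,0,0],[12,-0.46,0.05,0,0]]]'
python3 -m jog '[[[12,-0.12,0,0,0],[12,-0.24,0,0,0],[12,-0.36,0,0,0],[12,-0.48,0,0,0],[12,-0.6,0,0,0]]]'
python3 -m jog '[[[12,-0.12,0,0,0],[12,-0.24,0,0,0],[12,-0.36,0,0,0],[12,-0.48,0,0,0],[12,-0.6,0,0,0]]]'
python3 -m jog '[[[12,-0.12,0,0,0],[12,-0.24,0,0,0],[12,-0.36,0,0,0],[12,-0.43,0,0,0],[12,-0.43,0,0,0]]]'
python3 -m jog '[[[12,0.1,0,0,0],[12,0.1,0,-0.4,0],[12,0.1,0,-0.8,0],[12,0.1,0,-0.8,0]]]' | head -2
```

```text
clock: 12.82
ee_pos: [0.5307, 0.0795, 0.0194]
ee_rot: [[-0.135, 0.991, 0.0], [0.991, 0.135, 0.0], [0.0, 0.0, -1.0]]
wrist_force: [-0.3, -0.1, 0.2]
gripper_width: 0.0122
grasp_force: 0.2
clock: 13.45
ee_pos: [0.5389, 0.0205, 0.0193]
ee_rot: [[-0.136, 0.991, 0.0], [0.991, 0.136, 0.0], [0.0, 0.0, -1.0]]
wrist_force: [-0.4, 0.7, 0.2]
gripper_width: 0.0121
grasp_force: 0.1
clock: 14.08
ee_pos: [0.547, -0.0389, 0.0193]
ee_rot: [[-0.136, 0.991, 0.0], [0.991, 0.136, 0.0], [0.0, 0.0, -1.0]]
wrist_force: [0.2, 0.5, -0.8]
gripper_width: 0.0122
grasp_force: 0.1
clock: 14.7
ee_pos: [0.5527, -0.0816, 0.0193]
ee_rot: [[-0.135, 0.991, 0.0], [0.991, 0.135, -0.0], [-0.0, 0.0, -1.0]]
wrist_force: [-0.2, 0.1, 1.2]
gripper_width: 0.0121
grasp_force: 0.0
clock: 15.2
ee_pos: [0.5539, -0.0696, 0.1026]
```

```bash
python3 -m jog '[[[12,0.43,0.37,0,0],[12,0.86,0.74,0,0]]]' | head -2
python3 -m jog '[[[12,0.43,0.37,0,0],[12,0.86,0.74,0,0.09],[12,0.86,0.74,0,0.185],[12,0.86,0.74,0,0.185]]]' | head -3
python3 -m jog '[[[12,0,0,0.4,0],[12,0,0,0.72,0],[12,0,0,0.8,0],[12,0,0,0.8,0]]]'
```

```text
clock: 15.45
ee_pos: [0.613, 0.0263, 0.0988]
clock: 15.95
ee_pos: [0.6736, 0.1211, 0.0976]
ee_rot: [[0.15, 0.989, -0.003], [0.989, -0.15, -0.001], [-0.001, -0.002, -1.0]]
clock: 16.45
ee_pos: [0.6744, 0.1191, 0.0194]
ee_rot: [[0.153, 0.988, -0.001], [0.988, -0.153, -0.0], [-0.0, -0.0, -1.0]]
wrist_force: [-0.4, 0.3, 0.0]
gripper_width: 0.0116
grasp_force: 0.0
```

```bash
python3 -m jog '[[[12,-0.1,0.02,0,0],[12,-0.2,0.02,0,0],[12,-0.3,0.02,0,0],[12,-0.4,0.02,0,0],[12,-0.5,0.02,0,0]]]'
python3 -m jog '[[[12,-0.12,0,0,0],[12,-0.24,0,0,0],[12,-0.36,0,0,0],[12,-0.48,0,0,0],[12,-0.6,0,0,0]]]'
python3 -m jog '[[[12,-0.12,-0.01,0,0],[12,-0.24,-0.02,0,0],[12,-0.36,-0.03,0,0],[12,-0.48,-0.04,0,0],[12,-0.6,-0.04,0,0]]]'
python3 -m jog '[[[12,-0.12,0,0,0],[12,-0.24,0,0,0],[12,-0.34,0,0,0],[12,-0.38,0,0,0],[12,-0.38,0,0,0]]]'
python3 -m jog '[[[12,0.1,0,0,0],[12,0.1,0,-0.4,0],[12,0.1,0,-0.8,0],[12,0.1,0,-0.8,0]]]' | head -2
python3 -m jog '[[[12,0.5,0,0,0],[12,1,0,0,0]]]' | head -2
python3 -m jog '[[[12,0.5,0,0,0],[12,1,0,0,0],[12,1,0,0,0]]]' | head -2
python3 - <<'E'
from h import *
a=bot.camera('side')[100:300,200:440,::-1];im=bot.camera('top')[:,:,::-1];b=im[110:270,220:412]
b=cv2.resize(b,(240,200))
cv2.imwrite('pics/s4.png',cv2.resize(np.hstack([a,b]),None,fx=1.6,fy=1.6))
cv2.imwrite('pics/topraw.png',im)
E
```

```text
clock: 17.08
ee_pos: [0.6696, 0.0703, 0.0203]
ee_rot: [[0.153, 0.988, 0.002], [0.988, -0.153, 0.002], [0.002, 0.002, -1.0]]
wrist_force: [0.5, 3.4, 4.9]
gripper_width: 0.0119
grasp_force: 2.5
clock: 17.7
ee_pos: [0.6604, 0.0112, 0.0202]
ee_rot: [[0.153, 0.988, 0.002], [0.988, -0.153, 0.002], [0.002, 0.002, -1.0]]
wrist_force: [-0.0, 3.6, 5.8]
gripper_width: 0.0119
grasp_force: 2.9
clock: 18.32
ee_pos: [0.6472, -0.0475, 0.0202]
ee_rot: [[0.153, 0.988, 0.002], [0.988, -0.153, 0.002], [0.002, 0.001, -1.0]]
wrist_force: [1.4, 4.4, 5.5]
gripper_width: 0.0121
grasp_force: 3.1
clock: 18.95
ee_pos: [0.6411, -0.086, 0.0201]
ee_rot: [[0.154, 0.988, 0.001], [0.988, -0.154, 0.0], [0.001, 0.001, -1.0]]
wrist_force: [-0.5, 2.2, 6.1]
gripper_width: 0.0115
grasp_force: 2.5
clock: 19.45
ee_pos: [0.644, -0.0763, 0.1023]
clock: 19.7
ee_pos: [0.6565, 0.0234, 0.0978]
clock: 20.08
ee_pos: [0.6714, 0.1294, 0.0968]
```

View pics/s4.png

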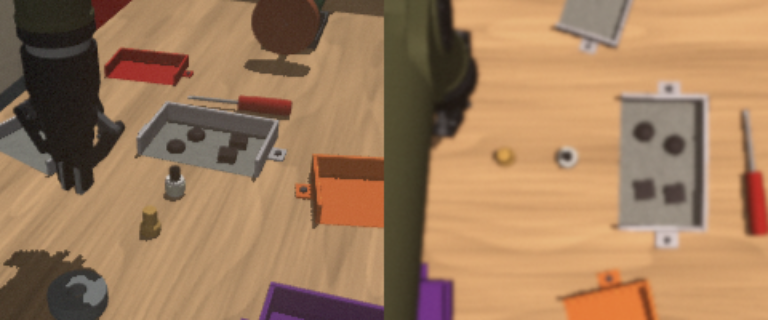

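Run:
```python
from h import *
for x,y in[(644,132),(675,145),(644,189),(674,193),(567,156),(504,156)]: print(ray('top',((x/1.6-240)*.8+220-.2,y/2+110-.2),.008).round(4))
print(bot.get_state()['clock'],bot.close_job())
```

```text
[ 0.6369 -0.1062]
[ 0.6189 -0.1478]
[ 0.5596 -0.1053]
[ 0.554  -0.1455]
[ 0.605  -0.0019]
[0.6056 0.0834]
the job is handed in; nothing more can be done
20.175 None
```

I handed the job in at 20.2 s with all four stones swept into the pen, each at least about 29 mm past the opening line; in the last images the bottle, hub and screwdriver stood where they began, the wheel was only partly in view and looked untouched, and no verdict was returned.

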